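# Sort the stripped wire-guide parts into their trays

## Robot

A 6-joint arm with a two-finger parallel gripper is mounted at the origin on the work surface. World frame = base frame: x ahead of the robot, y to its left, z up, the work surface at z = 0. Lengths are in m, angles in rad, forces in N, time in s.
With the tool pointing down it reaches from about 0.375 to 0.9 m from the base axis. Payload 3.1 kg.
Tool frame: the origin (TCP) lies at the very end of the fingers, on their centre line; the grasp point (between the pads) lies 19 mm behind it; z points along the fingers, y is the line along which they close (so a half turn about z gives the same grasp; the last joint's range is limited). The gripper opens to 85 mm and grips with 20 to 120 N. Pads are 22 mm wide; open, the fingers measure 114 mm over their backs; the gripper's body (76 mm by 85 mm) begins 54 mm behind the grasp point. The pads swing forward as they close: fully open they stand 13 mm farther back than shut.
Start: joints at [-1.359, 0.527, 1.433, -0, 1.181, -0.178], TCP at [0.238, -0.578, 0.231] pointing down, gripper open.
Joint ranges: [-3.08, 3.08], [-0.75, 2.2], [0.22, 2.44], [-1.43, 4.57], [0, 2.65], [-2.85, 2.85]. Speed limits (rad/s): [2.79, 2.79, 3.14, 3.14, 3.14, 3.14].

## Interface

Orientations are given as a unit quaternion [x, y, z, w].
In Python, from station import sense, snapshot, camera_params, sign_off gives the robot as it stands.
- The arm moves only by the shell command python3 -m handwheel 'ROWS' [OPENING] [FORCE]. ROWS is JSON, a list that holds one entry, the list of rows, each a list of 4 numbers: the shift along the tool's x, y, z in units of 25 mm (1.0 is 25 mm), then the turn about the tool's z in units of 6 degrees (1.0 is 6 degrees). A call has 1 to 20 rows; each row shifts and turns the commanded pose from where the row before left it, along the tool's axes as they then stand; what a row does not reach is not made up. A row lasts 1/8 s, in which the tool goes at most 62.5 mm and 10.7 degrees, less where a joint would pass 70% of its speed; a pose out of reach is approached as far as the arm can. A call is refused whole if a number of a shift passes 1 or a number of a turn 1, either way. A call with a gripper value outside its range is refused whole. OPENING is the finger opening in mm, from 0 to 85.4, set as the call begins (- or left out, the last holds). The fingers move at their own pace and stop on an object; FORCE is the grip in N (left out, the last holds). Time passes only in rows, so rows that do not move let the fingers close. It gives the time, the measured TCP pose, the force, the opening and the grip force at its end, in the units of the state.
- sense(): the state, without advancing time (a new reading comes with each control period).
- snapshot(name): name is "scene" or "top" or "wrist"; returns (picture, depth): 400x640x3 uint8, red, green, blue; 400x640 float32, m along the optical axis (not along the pixel's ray), 0 where there is no reading.
- camera_params(name): a dict with "mtx" (3x3 intrinsics, pixels), "extrinsics" (4x4, takes a point from camera to world coordinates); the wrist camera has in their place "hand_eye" (4x4, takes a point from camera to tool coordinates, whose origin is the TCP and whose axes are the flange's). Camera axes: x right, y up, looking along -z (the intrinsics and any distortion apply to the point x, -y, -z); pixel columns grow to the right and rows downward; lengths in m; the calibration is good to about 2 mm. A picture is of the moment at which its call begins: read the wrist's pose just before it. camera_params takes no time and is no camera call.
- sign_off(): hands the job in; it is judged then, once.
The state is a dict: "t": time; "q": joint angles; "qd": joint speeds; "tau": joint torques, N m; "tcp_pos": TCP position; "tool_rot": TCP orientation; "force": force on the tool from outside, world axes, zero at the start; "ft_torque": the same for the moment, N m; "finger_gap": opening from 0.0 (shut) to 1.0 (fully open); "gripper_force": force on a finger pad.
Only numpy, scipy, OpenCV 4.12 (cv2) and the standard library are available. Lean on these libraries where they do the work, as an engineer would, in place of code of your own. Each camera call takes 0.05 s, during which the arm holds its last target. There are 200 camera calls.

## Task

Sort the loose parts of the stripped guide head into the trays on the bench: both grooved rollers into the round dish, both clamp blocks into the square tray and the hexagonal spacer bar into the long narrow tray. Set each part down on the tray's floor rather than dropping it, so that it lies flat, the rollers and blocks the same way up as you found them and nothing on top of anything else. Leave the dark nut and the brass fitting that are among the parts where they are.

Things in the scene. Friction and masses are not known exactly. Their poses are not given: they have to be found in the camera images.
- roller_a: grooved guide roller of bright steel lying flat on its end like a pulley: 38 mm across, 24 mm tall, flanges 7 mm thick at top and bottom with a 28 mm groove between, dark bearing face with a hole on top; 0.14 kg. Origin: centre of its underside; z up along its axle. The other roller is identical.
- roller_b: grooved guide roller of bright steel lying flat on its end like a pulley: 38 mm across, 24 mm tall, flanges 7 mm thick at top and bottom with a 28 mm groove between, dark bearing face with a hole on top; 0.14 kg. Origin: centre of its underside; z up along its axle. The other roller is identical.
- block_a: aluminium clamp block with an open channel 12 mm wide and 8 mm deep across the middle of its top and a screw dot on either side: 40 mm long (its x), 28 mm wide (its y; the channel runs along y), 24 mm tall; 0.065 kg. Origin: centre of its underside; z up. The other block is identical.
- block_b: aluminium clamp block with an open channel 12 mm wide and 8 mm deep across the middle of its top and a screw dot on either side: 40 mm long (its x), 28 mm wide (its y; the channel runs along y), 24 mm tall; 0.065 kg. Origin: centre of its underside; z up. The other block is identical.
- spacer: hexagonal steel spacer bar lying on its side: 80 mm long, 14 mm across flats (so 14 mm tall, 16 mm corner to corner); 0.10 kg. Origin: its very centre, 7 mm above what it lies on; x along its length.
- round_dish: round open dish, 144 mm outside and 136 mm inside diameter: the place for guide rollers (two fit side by side). Black plastic, fixed to the bench, 20 mm tall overall, walls 4 mm, floor 4 mm thick. Origin: centre of its underside on the bench, z up.
- square_tray: square open tray, 140 x 140 mm outside, 132 x 132 mm inside, sides along its x and y: the place for clamp blocks (two fit side by side). Black plastic, fixed to the bench, 20 mm tall overall, walls 4 mm, floor 4 mm thick. Origin: centre of its underside on the bench, z up.
- long_tray: long narrow open tray, 170 mm long (its y) and 78 mm wide (its x) outside, 162 x 70 mm inside: the place for spacer bars, which fit only lengthwise. Black plastic, fixed to the bench, 20 mm tall overall, walls 4 mm, floor 4 mm thick. Origin: centre of its underside on the bench, z up.
- nut: dark steel hexagon nut, 30 mm across flats, 16 mm tall, loose on the bench among the parts; not to be sorted, leave it alone. Origin: centre of its underside.
- fitting: small brass pipe fitting, hexagon foot 24 mm across flats and 10 mm tall with an 18 mm barrel, 32 mm tall in all, standing loose among the parts; not to be sorted, leave it alone. Origin: centre of its underside.
Not all that is in view belongs to the job. What is meant by the spacer is not red, and is the smaller of those in its own colour.

How it is judged:
At the end, for the whole second after the job is handed in: Rollers within 55 mm of the round dish's centre, blocks within 60 mm of the square tray's along each side, bar within 32 x 60 mm of the long tray's; all level to 0.15 rad, on the floor (8 mm), rollers and blocks same way up, released, at rest; nut and fitting within 20 mm of their start (horizontal distance between each of roller_a, roller_b and round_dish below 0.055 m and z of roller_a in the frame of round_dish between 0 and 0.012 m and angle between each of roller_a, roller_b, block_a, block_b's own z axis and vertical below 0.15 rad and linear speed of each of roller_a, roller_b, block_a, block_b, spacer below 0.02 m/s and z of roller_b in the frame of round_dish between 0 and 0.012 m and x of block_a in the frame of square_tray between -0.06 and 0.06 m and y of block_a in the frame of square_tray between -0.06 and 0.06 m and z of block_a in the frame of square_tray between 0 and 0.012 m and x of block_b in the frame of square_tray between -0.06 and 0.06 m and y of block_b in the frame of square_tray between -0.06 and 0.06 m and z of block_b in the frame of square_tray between 0 and 0.012 m and x of spacer in the frame of long_tray between -0.032 and 0.032 m and y of spacer in the frame of long_tray between -0.06 and 0.06 m and z of spacer in the frame of long_tray between 0 and 0.018 m and angle between spacer's own x axis and vertical between 1.42 and 1.72 rad and distance of each of nut, fitting from where it was at the start of the episode below 0.02 m); the robot touches nothing.
It fails at once if the nut is shifted by more than 20 mm (distance of nut from where it was at the start of the episode above 0.02 m).
It fails at once if the fitting is shifted by more than 20 mm (distance of fitting from where it was at the start of the episode above 0.02 m).
It fails at once if a part is dropped or thrown (faster than 0.8 m/s with no finger on it, a free fall of over 30 mm) ((linear speed of roller_a above 0.8 m/s and contact force between roller_a and the fingers below 0.05 N) or (linear speed of roller_b above 0.8 m/s and contact force between roller_b and the fingers below 0.05 N) or (linear speed of block_a above 0.8 m/s and contact force between block_a and the fingers below 0.05 N) or (linear speed of block_b above 0.8 m/s and contact force between block_b and the fingers below 0.05 N) or (linear speed of spacer above 0.8 m/s and contact force between spacer and the fingers below 0.05 N)).
It also fails if it takes over 118 s, if anything falls off the work surface, if the arm or the gripper's body presses on something with over 40 N, if the wrist force passes 120 N, or if a joint passes its speed limit or range.

## Working session

There is one attempt and no reset: what is moved stays moved. The work goes in short steps, Python scripts to look and compute and a shell command to move; the robot and the scene stay as the last step left them, time stands still between calls to the robot, and variables do not carry over. Pictures are saved under pics/ and viewed, at most 14 in all, crops included, and the job is handed in when it is done.

```bash
ls; mkdir -p pics; python3 - <<'E'
from station import *
import cv2,numpy as np
s=sense();print(s)
for n in("scene","top"):
    p,d=snapshot(n);np.savez(f"{n}0.npz",p=p,d=d);cv2.imwrite(f"pics/{n}0.png",p[:,:,::-1]);c=camera_params(n);print(n,c,(d>0).mean())
print(camera_params("wrist"))
E
```

```text
pics
{'t': 0.0, 'q': array([-1.35954939e+00,  5.28464358e-01,  1.43392298e+00, -2.31755017e-05,
        1.18139914e+00, -1.78505349e-01]), 'qd': array([ 3.68974928e-04,  7.72334900e-04,  1.06933302e-04, -7.83274077e-04,
        8.18032789e-05, -5.72874929e-04]), 'tau': array([ 9.69145549e-04, -4.42347300e+01, -1.78023881e+01, -5.02295711e-05,
        8.34821753e-03, -2.20552792e-06]), 'tcp_pos': array([ 0.23733759, -0.57739603,  0.23032816]), 'tool_rot': array([ 9.81070217e-01,  1.93649236e-01, -2.86704909e-05, -1.09658773e-03]), 'force': array([0.91024961, 0.05869636, 0.00134969]), 'ft_torque': array([ 0.04028759, -0.02697558,  0.0440414 ]), 'gripper_force': 0.0, 'finger_gap': 0.9986430864742443}
scene {'mtx': array([[473.83040399,   0.        , 319.54884419],
       [  0.        , 473.83040399, 196.61486186],
       [  0.        ,   0.        ,   1.        ]]), 'extrinsics': array([[ 0.7637086 , -0.51043347,  0.39523012,  0.89111187],
       [ 0.64555952,  0.60521923, -0.46579243, -0.45783225],
       [-0.00144482,  0.61087425,  0.79172632,  0.81681136],
       [ 0.        ,  0.   
[... 305 characters left out ...]
87753, -0.00262848,  0.01542772,  0.01233375],
       [ 0.01471551,  0.17764461,  0.98398468,  1.13577754],
       [ 0.        ,  0.        ,  0.        ,  1.        ]])} 0.9959453125
{'mtx': array([[320.73513778,   0.        , 318.94833278],
       [  0.        , 320.73513778, 199.44956039],
       [  0.        ,   0.        ,   1.        ]]), 'hand_eye': array([[-7.83587391e-05,  9.44906467e-01,  3.27340438e-01,
         8.54344096e-02],
       [ 9.99999987e-01,  2.81384788e-05,  1.58154941e-04,
        -1.20510269e-03],
       [ 1.40230764e-04,  3.27340446e-01, -9.44906457e-01,
        -1.42769670e-01],
       [ 0.00000000e+00,  0.00000000e+00,  0.00000000e+00,
         1.00000000e+00]])}
```

View pics/top0.png

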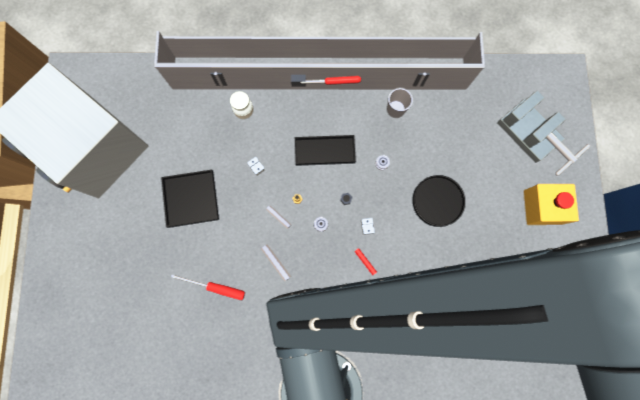

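View pics/scene0.png

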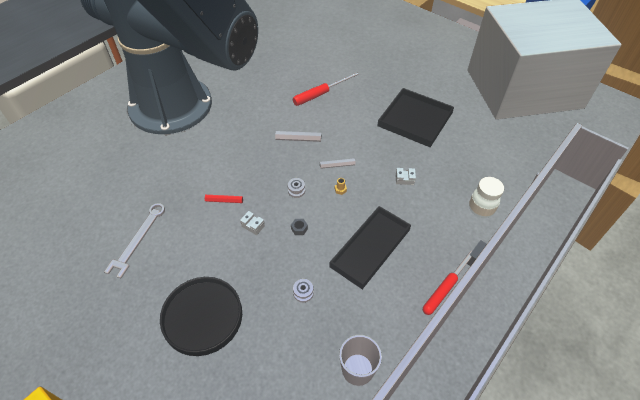

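The scene shows two grey bars and one red bar. Spacer candidates, as top / scene pixels:
- Red bar: (366,261) / (224,198).
- Long grey bar: (275,261) / (298,136).
- Short grey bar: (278,216) / (338,163).

The short grey bar fits, because it is not red and is the smaller of the two grey ones. I'll confirm that in a crop and triangulate everything.

```bash
cat > h.py <<'E'
import numpy as np,cv2
from station import *
def wristE():
    s=sense();from scipy.spatial.transform import Rotation as R
    T=np.eye(4);T[:3,:3]=R.from_quat(s["tool_rot"]).as_matrix();T[:3,3]=s["tcp_pos"]
    return T@camera_params("wrist")["hand_eye"]
def rays(n,px,E=None):
    c=camera_params(n);E=c["extrinsics"] if E is None else E;K=c["mtx"]
    px=np.atleast_2d(px).astype(float)
    d=np.c_[(px[:,0]-K[0,2])/K[0,0],-(px[:,1]-K[1,2])/K[1,1],-np.ones(len(px))]@E[:3,:3].T
    return E[:3,3],d
def onplane(n,px,z,E=None):
    o,d=rays(n,px,E);return (o+d*((z-o[2])/d[:,2])[:,None])
def tri(o1,d1,o2,d2):
    A=np.c_[d1,-d2];t=np.linalg.lstsq(A,o2-o1,rcond=None)[0]
    return (o1+d1*t[0]+o2+d2*t[1])/2,np.linalg.norm(o1+d1*t[0]-o2-d2*t[1])
def blob(p,seed,win=25,th=30):
    "contour of what differs from the local bench colour, nearest the seed"
    x,y=seed;x0,y0=max(x-win,0),max(y-win,0);w=p[y0:y+win,x0:x+win].astype(int)
    m=(np.abs(w-np.median(w.reshape(-1,3),0)).max(2)>th).astype(np.uint8)
    cs=cv2.findContours(m,cv2.RETR_EXTERNAL,cv2.CHAIN_APPROX_NONE,offset=(x0,y0))[0]
    cs=[c for c in cs if len(c)>8]
    return max(cs,key=lambda c:cv2.pointPolygonTest(c,(float(x),float(y)),True))
E
python3 - <<'E'
from h import *
P={n:np.load(n+"0.npz")["p"] for n in("top","scene")}
S=dict(roller_a=((321,224),(297,187)),roller_b=((383,161),(303,290)),block_a=((256,166),(405,175)),block_b=((368,226),(252,222)),
 spacer=((278,216),(338,163)),longbar=((275,261),(298,136)),nut=((346,199),(299,227)),fitting=((297,199),(341,186)))
for k,(a,b) in S.items():
    r=[]
    for n,q in(("top",a),("scene",b)):
        c=blob(P[n],q);(cx,cy),wh,an=cv2.minAreaRect(c);r.append((n,cx,cy,wh,an))
    X,e=tri(*[v for n,cx,cy,*_ in r for v in (lambda o,d:(o,d[0]))(*rays(n,(cx,cy)))])
    c=blob(P["top"],a);bp=cv2.boxPoints(cv2.minAreaRect(c));W=onplane("top",bp,.012)[:,:2]
    print(k,X.round(4),"err",e.round(4),"sides",np.linalg.norm(W[1]-W[0]).round(3),np.linalg.norm(W[2]-W[1]).round(3),"yaw01",np.degrees(np.arctan2(*(W[1]-W[0])[::-1])).round(1))
# trays: dark mask
for n,seeds in(("top",((325,150),(190,198),(438,200))),("scene",((371,246),(416,117),(201,316)))):
    m=(P[n].max(2)<60).astype(np.uint8)
    for s in seeds:
        for c in cv2.findContours(m,cv2.RETR_EXTERNAL,cv2.CHAIN_APPROX_NONE)[0]:
            if cv2.pointPolygonTest(c,s,False)>0 and cv2.contourArea(c)>500:
                bp=cv2.boxPoints(cv2.minAreaRect(c)); W=onplane(n,bp,.02)[:,:2]; M=cv2.moments(c);o=onplane(n,(M["m10"]/M["m00"],M["m01"]/M["m00"]),.012)
                print(n,s,"centroid",o.round(3)[0],"sides",np.linalg.norm(W[1]-W[0]).round(3),np.linalg.norm(W[2]-W[1]).round(3),"yaw01",np.degrees(np.arctan2(*(W[1]-W[0])[::-1])).round(1))
a=cv2.resize(P["top"][190:290,235:385],None,fx=4,fy=4,interpolation=2)
cv2.imwrite("pics/crop1.png",a[:,:,::-1])
E
```

```text
roller_a [ 4.346e-01 -1.000e-04  1.400e-02] err 0.0018 sides 0.035 0.035 yaw01 -44.9
roller_b [ 0.6094 -0.1752  0.017 ] err 0.0019 sides 0.035 0.036 yaw01 -63.1
block_a [0.5973 0.179  0.0177] err 0.0036 sides 0.031 0.049 yaw01 -53.0
block_b [ 0.4284 -0.128   0.0178] err 0.002 sides 0.031 0.042 yaw01 -79.8
spacer [0.4551 0.1169 0.0152] err 0.0011 sides 0.008 0.077 yaw01 -41.3
longbar [0.3311 0.1224 0.0188] err 0.0042 sides 0.011 0.106 yaw01 -53.4
nut [ 0.5048 -0.0696  0.0087] err 0.0021 sides 0.03 0.031 yaw01 -90.1
fitting [0.5045 0.0646 0.0136] err 0.0028 sides 0.025 0.026 yaw01 -44.3
top (325, 150) centroid [ 0.653 -0.025  0.012] sides 0.165 0.079 yaw01 -87.7
top (438, 200) centroid [ 0.497 -0.327  0.012] sides 0.142 0.137 yaw01 -90.1
scene (416, 117) centroid [0.511 0.357 0.012] sides 0.166 0.166 yaw01 110.5
```

View pics/crop1.png

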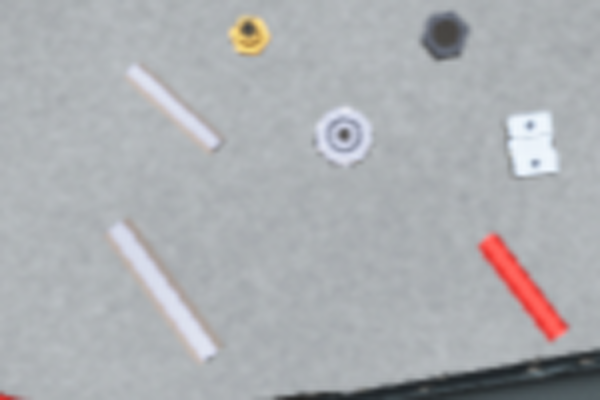

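The crop shows the short grey bar at crop (175,107), about 77 mm long. The other grey bar at (163,290) is about 106 mm and the third is red, so the short grey one is the spacer. Now I'll move in for wrist views.

```bash
python3 -m handwheel '[[[0,0,0,1],[0,0,0,1],[0,0,0,1],[0,0,0,0.73],[0.5,-1,0,0],[0.5,-1,0,0],[0.5,-1,0,0],[0.5,-1,0,0],[0.5,-1,0,0],[0.5,-1,0,0],[0.5,-1,0,0],[0.5,-1,0,0],[0.5,-1,0,0],[0.5,-1,0,0],[0.5,-1,0,0],[0.5,-1,0,0],[0.5,-1,0,0],[0.5,-1,0,0],[0.5,-1,0,0],[0,0,0,0]]]' 85 40
python3 - <<'E'
from h import *
E=wristE();p,d=snapshot("wrist");np.savez("w1.npz",p=p,d=d,E=E);cv2.imwrite("pics/w1.png",p[:,:,::-1])
E
```

```text
t: 2.6
tcp_pos: [0.4254, -0.2017, 0.2311]
tool_rot: [1.0, 0.001, -0.0, -0.0]
force: [-0.6, -1.3, -0.2]
finger_gap: 0.993
gripper_force: 0.0
```

```bash
python3 -m handwheel '[[[0.3,-1,0,0],[0.3,-1,0,0],[0.3,-1,0,0],[0.3,-1,0,0],[0.3,-1,0,0],[0.3,-1,0,0],[0.3,-1,0,0],[0.3,-1,0,0],[0.3,-1,0,0],[0.3,-1,0,0],[0,0,0,0],[0,0,0,0]]]'
python3 - <<'E'
from h import *
E=wristE();p,d=snapshot("wrist");np.savez("w2.npz",p=p,d=d,E=E);cv2.imwrite("pics/w2.png",p[:,:,::-1])
E
```

```text
t: 4.15
tcp_pos: [0.5004, 0.0456, 0.2311]
tool_rot: [1.0, -0.001, -0.0, 0.0]
force: [0.3, 0.0, -0.1]
finger_gap: 0.996
gripper_force: 0.0
```

View pics/w1.png

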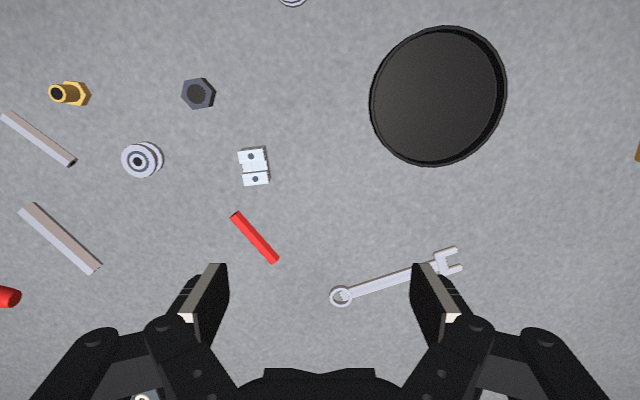

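View pics/w2.png

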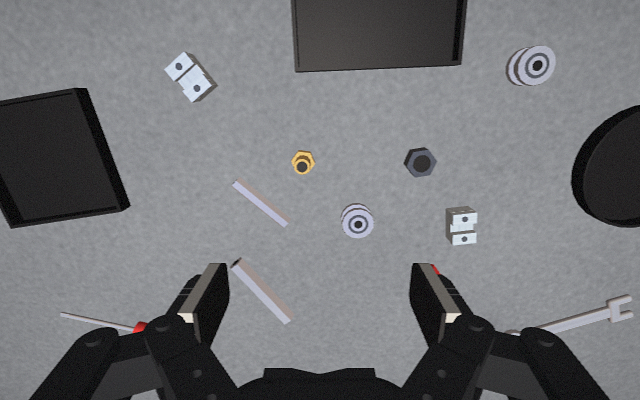

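w1 shows roller_a (138,161), block_b with its dots at (251,156) and (255,179), the spacer at (38,140) and the dish (438,96). w2 shows:
- block_a, dots at (179,66) and (197,88)
- spacer from (236,183) to (286,224)
- roller_a (358,224)
- roller_b (537,65)
- block_b, dots at (465,219) and (461,239)
- fitting (303,163) and nut (420,162)

Next I'll triangulate between w1 and w2.

```bash
cat >> h.py <<'E'
def dark(p,q,r=6):
    "centroid of the dark dot near q"
    x,y=q;g=p[y-r:y+r+1,x-r:x+r+1].astype(float).mean(2);lo,hi=g.min(),np.percentile(g,80)
    m=(g<(lo+hi)/2).astype(np.uint8);n,l,st,ce=cv2.connectedComponentsWithStats(m)
    k=min(range(1,n),key=lambda i:np.hypot(*(ce[i]-r)));return ce[k]+[x-r,y-r]
E
python3 - <<'E'
from h import *
W={i:np.load(f"w{i}.npz") for i in(1,2)}
def ray(i,q):o,d=rays("wrist",q,W[i]["E"]);return o,d[0]
def T(q1,q2,f=True):
    a,b=(dark(W[1]["p"],q1),dark(W[2]["p"],q2)) if f else (q1,q2)
    X,e=tri(*ray(1,a),*ray(2,b));return X.round(4),np.round(e,4),np.round(a,1),np.round(b,1)
print("roller_a",T((138,161),(358,224)))
print("bb1",T((251,156),(465,219)));print("bb2",T((255,179),(461,239)))
for k,q in dict(ra=(358,224),ba1=(179,66),ba2=(197,88),bb1=(465,219),bb2=(461,239),rb=(537,65)).items():
    c=dark(W[2]["p"],q);print(k,c.round(1),onplane("wrist",c,.024,W[2]["E"])[0].round(4))
P=W[2]["p"]
c=blob(P,(261,204),win=34,th=25);bp=cv2.boxPoints(cv2.minAreaRect(c));print("spacer px",bp.round(1));
w=onplane("wrist",bp,.012,W[2]["E"]);print(w.round(4),w.mean(0).round(4))
c1=blob(W[1]["p"],(38,140),win=40,th=25);(b1)=cv2.boxPoints(cv2.minAreaRect(c1))
print("spacer tri",tri(*ray(1,b1.mean(0)),*ray(2,bp.mean(0))))
# trays
def tray(i,seed,z=.02,th=62):
    m=(W[i]["p"].max(2)<th).astype(np.uint8)
    for c in cv2.findContours(m,cv2.RETR_EXTERNAL,cv2.CHAIN_APPROX_NONE)[0]:
        if cv2.pointPolygonTest(c,seed,False)>0: return onplane("wrist",c[:,0],z,W[i]["E"])[:,:2].astype(np.float32)
c=tray(1,(438,96));print("dish",cv2.fitEllipse(c))
for i,s in((2,(60,160)),(2,(380,30))):
    c=tray(i,s)
    if c is not None:print("tray",cv2.boxPoints(cv2.minAreaRect(c)).round(4))
Pt=np.load("top0.npz")["p"];m=(Pt.max(2)<75).astype(np.uint8)
for c in cv2.findContours(m,cv2.RETR_EXTERNAL,cv2.CHAIN_APPROX_NONE)[0]:
    if 800<cv2.contourArea(c)<4000: print("top tray",cv2.boxPoints(cv2.minAreaRect(onplane("top",c[:,0],.02)[:,:2].astype(np.float32))).round(3).tolist())
E
```

```text
roller_a (array([0.4335, 0.0012, 0.025 ]), np.float64(0.0001), array([137. , 161.1]), array([357.8, 224. ]))
bb1 (array([ 0.4397, -0.1245,  0.0244]), np.float64(0.0003), array([250.4, 155.7]), array([464.5, 218.9]))
bb2 (array([ 0.4137, -0.1279,  0.0243]), np.float64(0.0003), array([255. , 178.5]), array([464.1, 238.8]))
ra [357.8 224. ] [0.433 0.001 0.024]
ba1 [178.3  66.1] [0.6066 0.1886 0.024 ]
ba2 [196.6  87.9] [0.5857 0.1729 0.024 ]
bb1 [464.5 218.9] [ 0.4394 -0.1247  0.024 ]
bb2 [464.1 238.8] [ 0.4134 -0.128   0.024 ]
rb [537.   65.2] [ 0.6069 -0.1732  0.024 ]
spacer px [[230.8 184.7]
 [234.9 179.6]
 [287.5 222.4]
 [283.4 227.4]]
[[0.4783 0.1506 0.012 ]
 [0.4845 0.1452 0.012 ]
 [0.4302 0.0855 0.012 ]
 [0.4234 0.0908 0.012 ]] [0.4541 0.118  0.012 ]
spacer tri (array([0.4545373 , 0.11912995, 0.00727426]), np.float64(0.0029913636396247585))
dish ((0.4981682002544403, -0.3243533968925476), (0.1411263644695282, 0.14277291297912598), 171.66795349121094)
tray [[0.4268 0.4182]
 [0.4505 0.2676]
 [0.5883 0.2893]
 [0.5646 0.4399]]
top tray [[-0.01899999938905239, -0.8199999928474426], [0.
[... 328 characters left out ...]
1584, 0.10700000077486038], [0.4090000092983246, -0.925000011920929], [0.5400000214576721, -0.8889999985694885], [0.2590000033378601, 0.14300000667572021]]
top tray [[0.42800000309944153, -0.3959999978542328], [0.5649999976158142, -0.3970000147819519], [0.5649999976158142, -0.2549999952316284], [0.42800000309944153, -0.2540000081062317]]
top tray [[0.42500001192092896, 0.414000004529953], [0.44699999690055847, 0.2750000059604645], [0.5849999785423279, 0.296999990940094], [0.5630000233650208, 0.4359999895095825]]
top tray [[0.5979999899864197, 0.06800000369548798], [0.6039999723434448, -0.09799999743700027], [0.6850000023841858, -0.0949999988079071], [0.6779999732971191, 0.07100000232458115]]
```

Measured heights are rollers 25 mm, blocks 24.4 mm and bar axis about 7 mm, which agrees with the text. block_a goes first: Δ=(+0.096,+0.135), yaw 37°.

```bash
python3 -m handwheel '[[[0.64,-0.9,0,0],[0.64,-0.9,0,0],[0.64,-0.9,0,0],[0.64,-0.9,0,0],[0.64,-0.9,0,0],[0.64,-0.9,0,0],[0,0,0.9,-0.88],[0,0,0.9,-0.88],[0,0,0.9,-0.88],[0,0,0.9,-0.88],[0,0,0.9,-0.88],[0,0,0.9,-0.88],[0,0,0.9,-0.88],[0,0,0,0],[0,0,0,0]]]' 60 40
python3 - <<'E'
from h import *
E=wristE();p,d=snapshot("wrist");cv2.imwrite("pics/w3.png",p[:,:,::-1])
E
```

```text
t: 6.08
tcp_pos: [0.5973, 0.1809, 0.0744]
tool_rot: [0.949, 0.316, 0.0, 0.0]
force: [0.2, -0.0, 0.8]
finger_gap: 0.702
gripper_force: 0.0
```

View pics/w3.png

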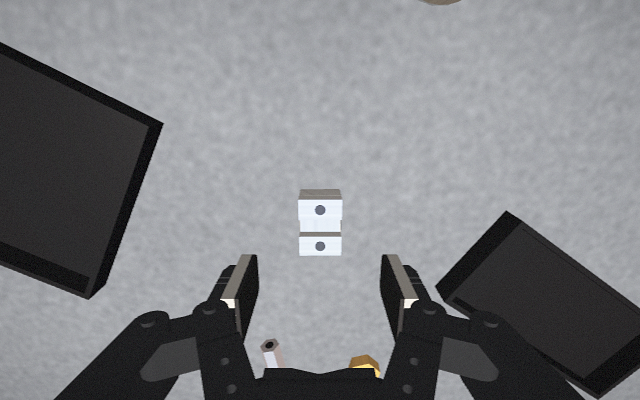

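The block at (320,228) is centred between the fingers and square to them. I'll go down, grip and lift.

```bash
python3 -m handwheel '[[[0,0,0.9,0],[0,0,0.8,0],[0,0,0.6,0],[0,0,0.4,0],[0,0,0,0],[0,0,0,0]]]' 60 40
python3 -m handwheel '[[[0,0,0,0],[0,0,0,0],[0,0,0,0],[0,0,0,0],[0,0,0,0],[0,0,0,0],[0,0,-0.3,0],[0,0,-0.6,0.3],[0,0,-0.6,0.9],[0,0,-0.6,0.9],[0,0,-0.6,0.9],[0,0,-0.6,0.9],[0,0,-0.6,0.9],[0,0,-0.3,0.9],[0,0,0,0.45],[0,0,0,0]]]' 0 40
```

```text
t: 6.88
tcp_pos: [0.597, 0.1817, 0.0066]
tool_rot: [0.949, 0.317, 0.0, 0.0]
force: [0.2, -0.8, -0.3]
finger_gap: 0.701
gripper_force: 0.0
t: 8.88
tcp_pos: [0.5965, 0.1817, 0.112]
tool_rot: [1.0, 0.0, 0.0, -0.0]
force: [0.0, 0.4, -1.2]
finger_gap: 0.313
gripper_force: 39.6
```

```bash
python3 -m handwheel '[[[-0.31,-0.89,0,0],[-0.31,-0.89,0,0],[-0.31,-0.89,0,0],[-0.31,-0.89,0,0],[-0.31,-0.89,0,0],[-0.31,-0.89,0,0],[-0.31,-0.89,0,0],[-0.31,-0.89,0,0],[0,0,0.8,-0.8],[0,0,0.8,-0.7],[0,0,0.8,0],[0,0,0.6,0],[0,0,0.5,0],[0,0,0.3,0],[0,0,0.2,0],[0,0,0,0],[0,0,0,0]]]'
python3 -m handwheel '[[[0,0,0,0],[0,0,0,0],[0,0,0,0],[0,0,-0.3,0],[0,0,-0.8,0],[0,0,-0.8,0],[0,0,-0.8,0.8],[0,0,-0.8,0.7],[0,0,0,0],[0,0,0,0]]]' 50
python3 - <<'E'
from h import *
E=wristE();p,d=snapshot("wrist");cv2.imwrite("pics/w4.png",p[:,:,::-1])
E
```

```text
t: 11.0
tcp_pos: [0.5349, 0.3598, 0.0117]
tool_rot: [0.997, 0.079, 0.0, -0.0]
force: [-1.1, 0.8, -0.3]
finger_gap: 0.318
gripper_force: 39.6
t: 12.25
tcp_pos: [0.5344, 0.3595, 0.0992]
tool_rot: [1.0, 0.001, 0.0, -0.0]
force: [-0.0, 0.6, -0.7]
finger_gap: 0.581
gripper_force: 0.0
```

View pics/w4.png

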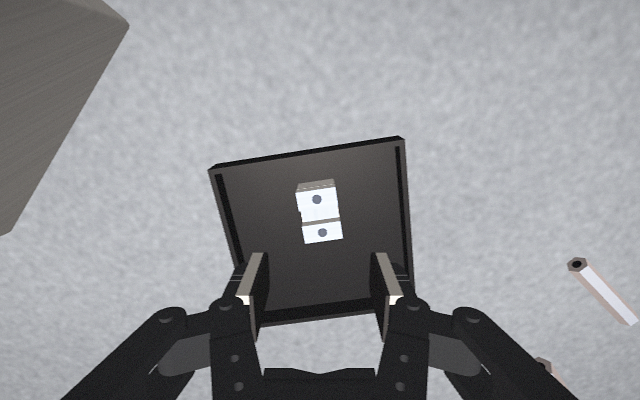

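block_a lies flat in the upper half of the square tray, at (319,213). Spacer next.

```bash
python3 -m handwheel '[[[-0.32,0.965,0,0],[-0.32,0.965,0,0],[-0.32,0.965,0,0],[-0.32,0.965,0,0],[-0.32,0.965,0,0],[-0.32,0.965,0,0],[-0.32,0.965,0,0],[-0.32,0.965,0,0],[-0.32,0.965,0,0],[-0.32,0.965,0,0],[0,0,0,-0.99],[0,0,0,-0.99],[0,0,0,-0.99],[0,0,0.4,-0.99],[0,0,0.5,-0.99],[0,0,0.5,-0.99],[0,0,0.3,-0.99],[0,0,0,-0.99],[0,0,0,0],[0,0,0,0]]]' 40 50
python3 - <<'E'
from h import *
E=wristE();p,d=snapshot("wrist");cv2.imwrite("pics/w5.png",p[:,:,::-1])
E
```

```text
t: 14.8
tcp_pos: [0.4545, 0.1183, 0.0561]
tool_rot: [0.915, 0.402, -0.0, -0.0]
force: [-0.4, 0.4, 0.8]
finger_gap: 0.468
gripper_force: 0.0
```

View pics/w5.png

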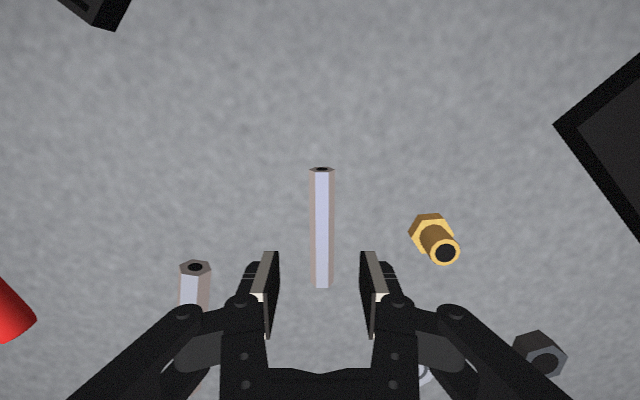

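The spacer at (321,228) is centred and aligned. The fitting at (435,240) is well clear of the fingers.

```bash
python3 -m handwheel '[[[0,0,0.8,0],[0,0,0.7,0],[0,0,0.4,0],[0,0,0.2,0],[0,0,0,0],[0,0,0,0]]]' 40 50
python3 -m handwheel '[[[0,0,0,0],[0,0,0,0],[0,0,0,0],[0,0,0,0],[0,0,0,0],[0,0,0,0],[0,0,-0.3,0],[0,0,-0.6,0],[0,0,-0.7,-0.6],[0,0,-0.7,-0.9],[0,0,-0.7,-0.9],[0,0,-0.7,-0.9],[0,0,-0.7,-0.9],[0,0,0,-0.9],[0,0,0,-0.9],[0,0,0,-0.9],[0,0,0,-0.18],[0,0,0,0]]]' 0 50
python3 -m handwheel '[[[-0.66,0.93,0,0],[-0.66,0.93,0,0],[-0.66,0.93,0,0],[-0.66,0.93,0,0],[-0.66,0.93,0,0],[-0.66,0.93,0,0],[-0.66,0.93,0,0],[-0.66,0.93,0,0],[0,0,0,0],[0,0,0,0]]]'
python3 - <<'E'
from h import *
E=wristE();p,d=snapshot("wrist");np.savez("w6.npz",p=p,E=E);cv2.imwrite("pics/w6.png",p[:,:,::-1])
E
```

```text
t: 15.6
tcp_pos: [0.4549, 0.1184, 0.0042]
tool_rot: [0.915, 0.403, 0.0, 0.0]
force: [1.0, 0.2, 0.2]
finger_gap: 0.471
gripper_force: 0.0
t: 17.85
tcp_pos: [0.4546, 0.1184, 0.1142]
tool_rot: [0.707, 0.707, 0.0, 0.0]
force: [0.7, 0.7, -0.8]
finger_gap: 0.157
gripper_force: 49.1
t: 19.1
tcp_pos: [0.6392, -0.013, 0.1133]
tool_rot: [0.707, 0.707, -0.001, -0.001]
force: [-0.4, -0.9, -0.4]
finger_gap: 0.16
gripper_force: 49.1
```

View pics/w6.png

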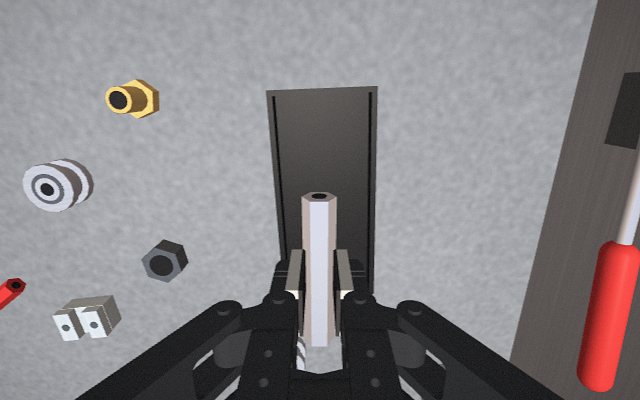

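The bar is held along the tray. The rim's far corners are at (268,92) and (377,87), and its sides run down to about row 260. I'll check the tray centre from these.

```bash
python3 - <<'E'
from h import *
w=np.load("w6.npz");p=w["p"];m=p.max(2)<75
pts={}
L=[];R=[]
for r in range(110,250,10):
    row=m[r,240:400];xs=np.flatnonzero(row);L.append((240+xs[0],r));R.append((240+xs[-1],r))
for n,q in(("L",L),("R",R)):
    W=onplane("wrist",q,.02,w["E"]);k=np.polyfit(W[:,1],W[:,0],1);print(n,W[[0,-1]].round(4).tolist(),"slope",k[0].round(4),"x at y=-.0135",np.polyval(k,-.0135).round(4))
print("far corners",onplane("wrist",[(268,92),(377,87)],.02,w["E"]).round(4).tolist())
E
```

```text
L [[0.6067, 0.0585, 0.02], [0.6076, -0.0437, 0.02]] slope -0.0004 x at y=-.0135 0.6066
R [[0.6763, 0.0585, 0.02], [0.6833, -0.0436, 0.02]] slope -0.052 x at y=-.0135 0.6823
far corners [[0.6038, 0.0706, 0.02], [0.6797, 0.0739, 0.02]]
```

```bash
python3 -m handwheel '[[[0,0.1,0.8,-0.33],[0,0,0.9,0],[0,0,0.9,0],[0,0,0.6,0],[0,0,0.5,0],[0,0,0.3,0],[0,0,0.16,0],[0,0,0,0],[0,0,0,0]]]'
python3 -m handwheel '[[[0,0,0,0],[0,0,0,0],[0,0,0,0],[0,0,-0.3,0],[0,0,-0.8,0],[0,0,-0.8,0],[0,0,-0.8,0.33],[0,0,-0.8,0],[0,0,-0.5,0],[0,0,0,0]]]' 26
python3 - <<'E'
from h import *
E=wristE();p,d=snapshot("wrist");cv2.imwrite("pics/w7.png",p[:,:,::-1])
E
```

```text
t: 20.27
tcp_pos: [0.6436, -0.0137, 0.0104]
tool_rot: [0.695, 0.719, 0.0, 0.0]
force: [-0.8, -0.2, -0.2]
finger_gap: 0.156
gripper_force: 49.1
t: 21.52
tcp_pos: [0.6439, -0.0137, 0.1113]
tool_rot: [0.707, 0.707, 0.001, 0.001]
force: [-0.0, 0.2, -0.2]
finger_gap: 0.304
gripper_force: 0.0
```

View pics/w7.png

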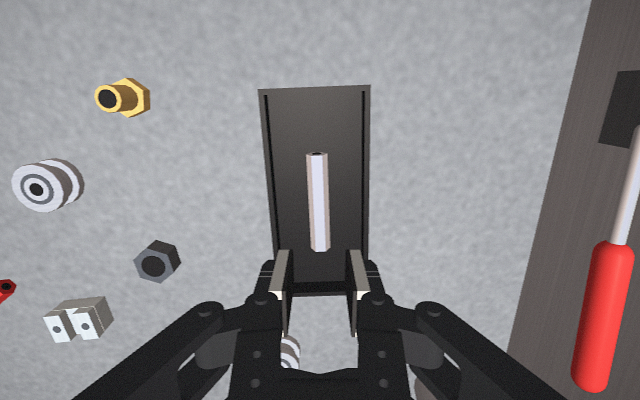

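The spacer at (318,200) lies lengthwise on the long tray's floor. Next is roller_b, keeping this orientation.

```bash
python3 -m handwheel '[[[-0.91,-0.21,0,0],[-0.91,-0.21,0,0],[-0.91,-0.21,0,0],[-0.91,-0.21,0,0],[-0.91,-0.21,0,0],[-0.91,-0.21,0,0],[-0.93,-0.21,0,0],[0,0,0.7,0],[0,0,0.9,0],[0,0,0.5,0],[0,0,0,0],[0,0,0,0]]]' 60 50
python3 - <<'E'
from h import *
E=wristE();p,d=snapshot("wrist");cv2.imwrite("pics/w8.png",p[:,:,::-1])
E
```

```text
t: 23.08
tcp_pos: [0.6069, -0.1731, 0.0576]
tool_rot: [0.707, 0.707, 0.0, 0.0]
force: [0.8, 0.0, 0.3]
finger_gap: 0.705
gripper_force: 0.0
```

View pics/w8.png

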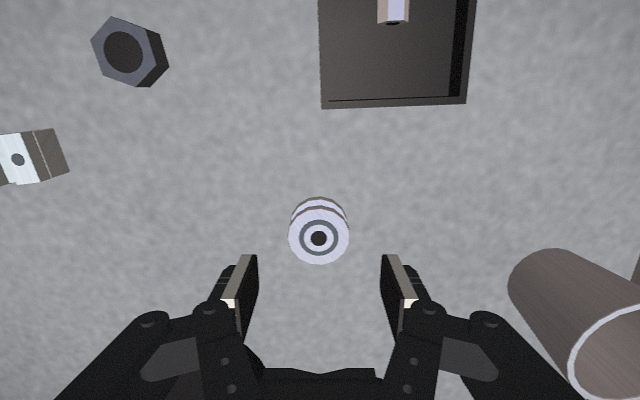

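roller_b at (319,237) is centred. Grip it and carry it to the far half of the dish.

```bash
python3 -m handwheel '[[[0,0,0.8,0],[0,0,0.7,0],[0,0,0.4,0],[0,0,0.16,0],[0,0,0,0],[0,0,0,0]]]' 60 50
python3 -m handwheel '[[[0,0,0,0],[0,0,0,0],[0,0,0,0],[0,0,0,0],[0,0,0,0],[0,0,0,0],[0,0,-0.4,0],[0,0,-0.8,0],[0,0,-0.8,0],[0,0,-0.8,0],[-0.91,-0.545,0,0],[-0.91,-0.545,0,0],[-0.91,-0.545,0,0],[-0.91,-0.545,0,0],[-0.91,-0.545,0,0],[-0.91,-0.545,0,0],[-0.91,-0.545,0,0],[-0.91,-0.545,0,0],[0,0,0,0],[0,0,0,0]]]' 0 50
```

```text
t: 23.88
tcp_pos: [0.6068, -0.1736, 0.0063]
tool_rot: [0.707, 0.707, 0.0, 0.0]
force: [0.8, 0.1, 0.7]
finger_gap: 0.704
gripper_force: 0.0
t: 26.38
tcp_pos: [0.4977, -0.355, 0.0765]
tool_rot: [0.707, 0.707, 0.0, 0.0]
force: [0.2, 0.3, -1.6]
finger_gap: 0.413
gripper_force: 50.1
```

```bash
python3 -m handwheel '[[[0,0,0.7,0],[0,0,0.7,0],[0,0,0.5,0],[0,0,0.4,0],[0,0,0.3,0],[0,0,0,0],[0,0,0,0]]]'
python3 -m handwheel '[[[0,0,0,0],[0,0,0,0],[0,0,0,0],[0,0,-0.3,0],[0,0,-0.8,0],[0,0,-0.8,0],[0,0,-0.8,0],[0,0,-0.4,0],[0,0,0,0],[0,0,0,0]]]' 54
python3 - <<'E'
from h import *
E=wristE();p,d=snapshot("wrist");cv2.imwrite("pics/w9.png",p[:,:,::-1])
E
```

```text
t: 27.25
tcp_pos: [0.4977, -0.3556, 0.0109]
tool_rot: [0.707, 0.707, -0.0, 0.0]
force: [0.5, 1.0, -1.1]
finger_gap: 0.422
gripper_force: 50.4
t: 28.5
tcp_pos: [0.4972, -0.3551, 0.088]
tool_rot: [0.707, 0.707, 0.0, -0.0]
force: [-0.1, 0.7, -0.2]
finger_gap: 0.631
gripper_force: 0.0
```

View pics/w9.png

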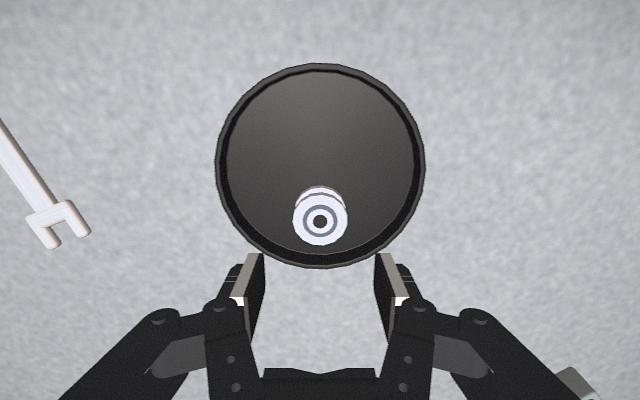

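```bash
python3 -m handwheel '[[[0.95,-0.172,0,0],[0.95,-0.172,0,0],[0.95,-0.172,0,0],[0.95,-0.172,0,0],[0.95,-0.172,0,0],[0.95,-0.172,0,0],[0.95,-0.172,0,0],[0.95,-0.172,0,0],[0.95,-0.172,0,0],[0.95,-0.172,0,0],[0.95,-0.172,0,0],[0.95,-0.172,0,0],[0.95,-0.172,0,0],[0.95,-0.172,0,0],[0.95,-0.172,0,0],[0,0,0,0],[0,0,0,0]]]' 60
```

```text
t: 30.68
tcp_pos: [0.4334, 0.0008, 0.0884]
tool_rot: [0.707, 0.707, 0.0, 0.001]
force: [0.5, 0.2, 0.4]
finger_gap: 0.701
gripper_force: 0.0
```

roller_b at (319,220) lies flat in the dish, right way up, with room above it in the picture for the second roller. Now roller_a.

```bash
python3 -m handwheel '[[[0,0,0.9,0],[0,0,0.9,0],[0,0,0.7,0],[0,0,0.5,0],[0,0,0.28,0],[0,0,0,0],[0,0,0,0]]]' 60 50
python3 -m handwheel '[[[0,0,0,0],[0,0,0,0],[0,0,0,0],[0,0,0,0],[0,0,0,0],[0,0,0,0],[0,0,-0.4,0],[0,0,-0.8,0],[0,0,-0.8,0],[0,0,-0.8,0],[0,0,0,0]]]' 0 50
python3 -m handwheel '[[[-0.99,0.215,0,0],[-0.99,0.215,0,0],[-0.99,0.215,0,0],[-0.99,0.215,0,0],[-0.99,0.215,0,0],[-0.99,0.215,0,0],[-0.99,0.215,0,0],[-0.99,0.215,0,0],[-0.99,0.215,0,0],[-0.99,0.215,0,0],[-0.99,0.215,0,0],[-0.99,0.215,0,0],[0,0,0,0],[0,0,0,0]]]'
```

```text
t: 31.55
tcp_pos: [0.4332, 0.0007, 0.0067]
tool_rot: [0.707, 0.707, 0.0, 0.0]
force: [0.4, -0.5, -0.0]
finger_gap: 0.703
gripper_force: 0.0
t: 32.92
tcp_pos: [0.4337, 0.0007, 0.0777]
tool_rot: [0.707, 0.707, 0.001, 0.001]
force: [-0.2, 0.6, -1.4]
finger_gap: 0.416
gripper_force: 50.2
t: 34.67
tcp_pos: [0.4967, -0.2953, 0.0758]
tool_rot: [0.707, 0.707, 0.0, -0.001]
force: [-0.3, -0.3, -1.2]
finger_gap: 0.418
gripper_force: 50.2
```

```bash
python3 -m handwheel '[[[0,0,0.7,0],[0,0,0.7,0],[0,0,0.5,0],[0,0,0.4,0],[0,0,0.27,0],[0,0,0,0],[0,0,0,0]]]'
python3 -m handwheel '[[[0,0,0,0],[0,0,0,0],[0,0,0,0],[0,0,-0.3,0],[0,0,-0.8,0],[0,0,-0.8,0],[0,0,-0.8,0],[0.965,-0.4,0,0],[0.965,-0.4,0,0],[0.965,-0.4,0,0],[0.965,-0.4,0,0],[0.965,-0.4,0,0],[0.965,-0.4,0,0],[0.965,-0.4,0,0],[0,0,0,-0.6],[0,0,0.4,-0.63],[0,0,0.4,0],[0,0,0,0],[0,0,0,0]]]' 56
python3 - <<'E'
from h import *
E=wristE();p,d=snapshot("wrist");cv2.imwrite("pics/w10.png",p[:,:,::-1])
E
```

```text
t: 35.55
tcp_pos: [0.4977, -0.2963, 0.0123]
tool_rot: [0.707, 0.707, 0.0, 0.0]
force: [-0.0, -0.2, -1.6]
finger_gap: 0.417
gripper_force: 50.3
t: 37.92
tcp_pos: [0.4275, -0.1274, 0.0596]
tool_rot: [0.66, 0.751, -0.0, 0.0]
force: [-0.8, 0.6, 0.3]
finger_gap: 0.651
gripper_force: 0.0
```

View pics/w10.png

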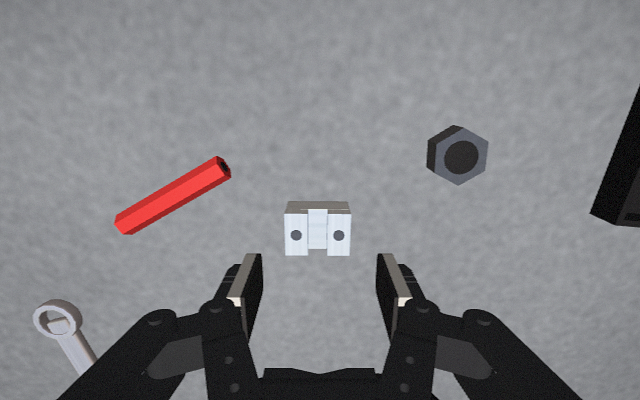

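block_b at (317,232) is centred and square to the fingers. Grip and carry.

```bash
python3 -m handwheel '[[[0,0,0.8,0],[0,0,0.7,0],[0,0,0.4,0],[0,0,0.2,0],[0,0,0,0],[0,0,0,0]]]' 56 40
python3 -m handwheel '[[[0,0,0,0],[0,0,0,0],[0,0,0,0],[0,0,0,0],[0,0,0,0],[0,0,0,0],[0,0,-0.4,0],[0,0,-0.8,0],[0,0,-0.8,0],[0,0,-0.8,0.6],[0,0,-0.4,0.63],[0,0,0,0]]]' 0 40
python3 -m handwheel '[[[0.985,0.17,0,0],[0.985,0.17,0,0],[0.985,0.17,0,0],[0.985,0.17,0,0],[0.985,0.17,0,0],[0.985,0.17,0,0],[0.985,0.17,0,0],[0.985,0.17,0,0],[0.985,0.17,0,0],[0.985,0.17,0,0],[0.985,0.17,0,0],[0.985,0.17,0,0],[0.985,0.17,0,0],[0.985,0.17,0,0],[0.985,0.17,0,0],[0.985,0.17,0,0],[0.985,0.17,0,-0.5],[0.985,0.17,0,-0.5],[0,0,0,-0.5],[0,0,0,0]]]'
```

```text
t: 38.72
tcp_pos: [0.4277, -0.1274, 0.0074]
tool_rot: [0.66, 0.751, 0.0, 0.0]
force: [0.3, 0.3, -0.1]
finger_gap: 0.65
gripper_force: 0.0
t: 40.22
tcp_pos: [0.4278, -0.1275, 0.088]
tool_rot: [0.707, 0.707, 0.0, 0.001]
force: [0.3, 0.5, -0.6]
finger_gap: 0.46
gripper_force: 40.5
t: 42.72
tcp_pos: [0.5017, 0.3162, 0.0862]
tool_rot: [0.649, 0.761, -0.001, -0.0]
force: [0.4, 0.6, -0.1]
finger_gap: 0.458
gripper_force: 40.4
```

```bash
python3 -m handwheel '[[[0,0,0.8,0],[0,0,0.8,0],[0,0,0.6,0],[0,0,0.5,0],[0,0,0.28,0],[0,0,0,0],[0,0,0,0]]]'
python3 -m handwheel '[[[0,0,0,0],[0,0,0,0],[0,0,0,0],[0,0,-0.3,0],[0,0,-0.8,0],[0,0,-0.8,0],[0,0,-0.8,0],[0,0,-1,0],[0,0,-1,0],[-1,0,-1,0],[-1,0,-1,0],[-1,0,-0.5,0],[-1,0,0,0],[-1,0,0,0],[-1,0,0,0],[0,0,0,0],[0,0,0,0]]]' 54
python3 - <<'E'
from h import *
E=wristE();p,_=snapshot("wrist");t,_=snapshot("top");s,_=snapshot("scene");np.savez("end.npz",t=t,s=s,p=p,E=E)
P={"top":t,"scene":s}
r=[c for n,q in(("top",(346,199)),("scene",(299,227))) for c in(n,cv2.minAreaRect(blob(P[n],q))[0])];print("nut px",r)
r=[c for n,q in(("top",(297,199)),("scene",(341,186))) for c in(n,cv2.minAreaRect(blob(P[n],q))[0])];print("fitting px",r)
a=np.hstack([cv2.resize(s[80:370,150:470],None,fx=1.7,fy=1.7)])
cv2.imwrite("pics/end.png",a[:,:,::-1])
E
```

```text
t: 43.6
tcp_pos: [0.5029, 0.3163, 0.0128]
tool_rot: [0.649, 0.76, 0.0, 0.0]
force: [-0.4, -0.3, -1.0]
finger_gap: 0.46
gripper_force: 40.6
t: 45.72
tcp_pos: [0.5259, 0.1685, 0.1929]
tool_rot: [0.649, 0.76, 0.0, -0.0]
force: [-0.5, 0.1, -0.1]
finger_gap: 0.632
gripper_force: 0.0
nut px ['top', (345.5, 198.5), 'scene', (299.0, 226.5)]
fitting px ['top', (297.0000305175781, 198.5), 'scene', (340.0, 186.0)]
```

View pics/end.png

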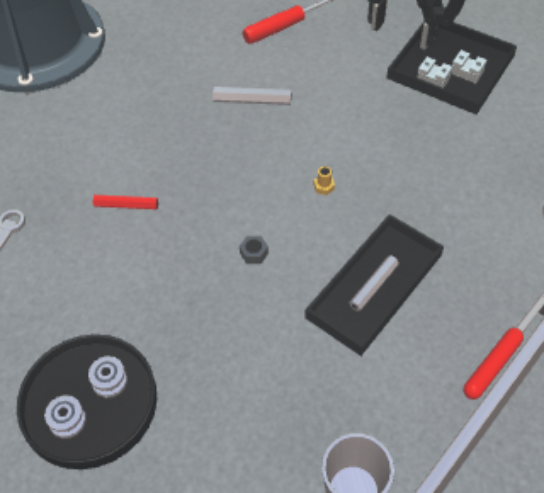

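All five parts lie in their trays: blocks at (435,72) and (468,66), bar at (375,283), rollers at (107,376) and (65,416). The nut (253,249) and fitting (324,180) have not moved. Handing in.

```bash
python3 -c "
from station import *
print(sign_off())"
```

```text
the job is handed in; nothing more can be done
None
```

I placed both rollers, both blocks and the spacer in their trays, left the nut and fitting in place, and handed the job in at about 46 s; sign-off returned no verdict.

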